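# Refit the gas ring's knob and hold it pressed

## Task

The control knob of the small gas ring has been taken off for cleaning and stands on the worktop. Pick it up, turn it so that the flat in its bore matches the flat of the D-shaped valve spindle, push it fully home on the spindle, and then press knob and spindle right down against the valve's spring and keep them pressed, as for lighting. Finish like that, with the gripper still holding the knob down, and leave the tea light, shaker, mug and spice jar as they stand.

Things in the scene. Friction and masses are not known exactly. Their poses are not given: they have to be found in the camera images.
- knob: loose black knob, 50 g, upright, bore down; origin: centre of its underside, z up. Skirt 48 mm across, 18 mm high; on it a bar grip 46 mm long (its x), 14 mm thick (its y), top 42 mm above the underside. A white line on the bar points to +x. Below, a D-shaped blind bore: 14 mm deep, 15.5 mm across, flat on the +x (white line) side 3.25 mm from the axis, mouth bevelled 1.5 mm
- spindle_seat (a point): on the spindle's axis, 14 mm below its end: where the centre of the knob's underside comes when the knob is fully home. Moves down with the spindle. z up, +x towards the spindle's flat: a knob that is home has its x (white line) along this x. Unpressed it lies 8 mm above the dial plate
- spindle (a joint): how far the spindle is pressed down, m: 0 = out, 0.005 = stop. The spring needs about 4 N to start and 9 N at the stop; it springs back when let go
- gas_ring: fixed gas ring, white, 250 x 200 mm (its x by y), origin under its centre, top plate 50 mm above the worktop; the spindle stands on its dark front strip, 88 mm from the centre towards -x; the burner and its pan supports, up to 79 mm high, lie 34 mm from the centre towards +x
- tea_light: bystander: tea light, 38 mm across, 15 mm high, origin at the centre of its underside; to be left alone
- red_shaker: bystander: brown spice shaker with red cap, 24 mm across, 68 mm high, origin at the centre of its underside; to be left alone
- mug: bystander: speckled mug on the stove, 85 mm across, 81 mm high, origin under it; to be left alone
- yellow_spice: bystander: spice jar with yellow cap on the stove, 42 mm across, 96 mm high, origin at the centre of its underside; to be left alone
- spindle_end (a point): centre of the upper end of the brass valve spindle: upright D-shaped shaft, 14 mm across, flat 2.5 mm from the axis on its +x side, end bevelled 1.5 mm. It does not turn. It stands 22 mm out of a fixed silvery dial plate (62 mm across, red mark on the side of the flat) on the gas ring's dark front strip
Things that resemble listed ones, but are neither listed nor needed, are in the scene too. Of the things that look like the knob, the largest one is meant.

How it is judged (in metres and radians):
On the way, in this order (a step that is already met when the one before it is completed fails the run):
1. the knob is lifted off the worktop (height (world z) of knob above 0.03 m), for 0.1 s.
2. the knob is home on the spindle, flat to flat (z of knob in the frame of spindle_seat below 0.0025 m and horizontal distance between knob and spindle_seat below 0.003 m and angle between the x axis of knob and the x axis of spindle_seat, either way round below 0.3 rad), for 0.1 s.
At the end, for the whole second after the job is handed in: The knob is home on the spindle (underside within 2.5 mm of the seat in height, axis within 3 mm, flats matched within 0.3 rad), the spindle is pressed down more than 3 mm of its 5 mm, and the fingers are still on the knob with more than 2 N, all through the last second (all of step 2 and z of knob in the frame of spindle_seat above -0.0025 m and value of joint spindle above 0.003 m and contact force between the fingers and knob above 2 N); the arm keeps its last pose, push and grip.
It fails at once if a bystander is pushed away or knocked over (distance of any of tea_light, red_shaker, mug, yellow_spice from where it was at the start of the episode above 0.03 m or angle between any of red_shaker, yellow_spice's own z axis and vertical above 0.5 rad).
It also fails if it takes over 38 s, if anything falls off the work surface, if the arm or the gripper's body presses on something with over 40 N, if the wrist force passes 120 N, or if a joint passes its speed limit or range.

## Robot

A 6-joint arm with a two-finger parallel gripper is mounted at the origin on a cart in front of the work surface, level with it; the furniture and walls round the work are solid. World frame = base frame: x ahead of the robot, y to its left, z up, the work surface at z = 0. Lengths are in mm, angles in rad, forces in N, time in s.
With the tool pointing down it reaches from about 325 to 925 mm from the base axis. Payload 3.1 kg.
Tool frame: the origin (TCP) lies at the centre of the arm's flange, where the gripper is bolted on; the fingertips stand 173 mm ahead of it and the grasp point (between the pads) lies 155 mm ahead of it; z points along the fingers, y is the line along which they close (so a half turn about z gives the same grasp; the last joint's range is limited). The gripper opens to 85 mm and grips with 20 to 120 N. Pads are 22 mm wide; open, the fingers measure 114 mm over their backs; the gripper's body (76 mm by 85 mm) begins 54 mm behind the grasp point. The pads swing forward as they close: fully open they stand 13 mm farther back than shut.
Start: joints at [-1.452, 0.217, 1.613, -0, 1.311, -0.112], TCP at [142.994, -608.435, 404.7] pointing down, gripper open.
Joint ranges: [-2.75, 2.75], [-0.78, 2.1], [0.31, 2.55], [-1.13, 4.27], [0.13, 2.63], [-2.58, 2.58]. Speed limits (rad/s): [2.79, 2.79, 3.14, 3.14, 3.14, 3.14].

## Interface

Orientations are given as [roll, pitch, yaw] about the fixed x, y, z axes, in that order (R = Rz(yaw) Ry(pitch) Rx(roll)).
In Python, from rig import r, optics gives the robot as it stands. The module is installed in compiled form; this text tells all that it offers.
- The arm moves only by the shell command python3 -m pendant 'ROWS' [OPENING] [FORCE]. ROWS is a JSON object whose one key "plan" holds a list that holds one entry, the list of rows, each a list of 6 numbers: the shift along the tool's x, y, z in units of 50 mm (1.0 is 50 mm), then the turn, a rotation vector about the tool's x, y, z in units of 8 degrees (1.0 is 8 degrees). A call has exactly 8 rows; each row shifts and turns the commanded pose from where the row before left it, along the tool's axes as they then stand; what a row does not reach is not made up. A row lasts 1/8 s, in which the tool goes at most 62.5 mm and 10.7 degrees, less where a joint would pass 70% of its speed; a pose out of reach is approached as far as the arm can. A call is refused whole if a number of a shift passes 1 or a number of a turn 1, either way. A call with a gripper value outside its range is refused whole. OPENING is the opening, from 0 (shut) to 1 (fully open), set as the call begins (- or left out, the last holds). The fingers move at their own pace and stop on an object; FORCE is the grip in N (left out, the last holds). Time passes only in rows, so rows that do not move let the fingers close, or fill a call up. It gives the time, the measured TCP pose, the force, the opening and the grip force at its end, in the units of the state.
- r.get_state(): the state, without advancing time (a new reading comes with each control period).
- optics.get_image(name): name is "side" or "top"; returns a dict with "pixels" (400x640x3 uint8, blue, green, red), "z_map" (400x640 float32, mm along the optical axis (not along the pixel's ray), 0 where there is no reading), "vfov" (degrees; the focal length in pixels is half the picture's height over the tangent of half this angle, whatever the lens; pixels are square), "cx", "cy" (the principal point, pixels), "rvec" (rotation vector, rad) and "tvec" (3), from world to camera coordinates, as OpenCV has them. Camera axes: x right, y down, z forward; pixel columns grow to the right and rows downward; lengths in mm; the calibration is good to about 2 mm. A picture is of the moment at which its call begins.
- r.hand_in(): hands the job in; it is judged then, once.
The state is a dict: "time_s": time; "q": joint angles; "qvel": joint speeds; "joint_efforts": joint torques, N m; "ee_pos": TCP position; "ee_rot": TCP orientation; "wrist_force": force on the tool from outside, world axes, zero at the start; "moment": the same for the moment, N m; "gripper_width": finger opening in mm; "gripper_force": force on a finger pad.
Only numpy, scipy, OpenCV 4.12 (cv2) and the standard library are available. Lean on these libraries where they do the work, as an engineer would, in place of code of your own. Each camera call takes 0.05 s, during which the arm holds its last target. There are 200 camera calls.

## Working session

There is one attempt and no reset: what is moved stays moved. The work goes in short steps, Python scripts to look and compute and a shell command to move; the robot and the scene stay as the last step left them, time stands still between calls to the robot, and variables do not carry over. Pictures are saved under pics/ and viewed, at most 10 in all, crops included, and the job is handed in when it is done.

```bash
mkdir -p pics
cat > h.py <<'E'
import numpy as np,cv2
from rig import r,optics
def grab(n):
    d=optics.get_image(n); np.save(f'{n}.npy',d,allow_pickle=True); return d
def load(n): return np.load(f'{n}.npy',allow_pickle=True).item()
def pt(d,u,v,z=None):
    f=200/np.tan(np.radians(d['vfov'])/2)
    R=cv2.Rodrigues(np.array(d['rvec'],float))[0];t=np.array(d['tvec'],float).ravel()
    ray=R.T@np.array([(u-d['cx'])/f,(v-d['cy'])/f,1]);c=-R.T@t
    if z is None: s=d['z_map'][int(round(v)),int(round(u))]
    else: s=(z-c[2])/ray[2]
    return c+s*ray
E
python3 - <<'E'
from h import *
for n in('side','top'):
    d=grab(n);cv2.imwrite(f'pics/{n}1.png',d['pixels'])
    R=cv2.Rodrigues(np.array(d['rvec'],float))[0];print(n,d['vfov'],d['cx'],d['cy'],-R.T@np.array(d['tvec']).ravel(),R[2])
print(r.get_state())
E
```

```text
side 52.64615152054667 317.3071513808741 201.05448804164124 [ 275.68837752 -885.93454833  623.72836937] [ 0.25120412  0.83335591 -0.49235599]
top 52.42617609273455 321.53185184609646 195.235322760128 [ 408.97639182   -1.82844321 1103.24813019] [ 0.12292868 -0.00418337 -0.99240669]
{'time_s': 0.1, 'q': array([-1.45218620e+00,  2.17700721e-01,  1.61480492e+00,  4.09254433e-05,
        1.31130789e+00, -1.12203316e-01]), 'qvel': array([-5.71034066e-04, -1.16006594e-03, -2.83474914e-03,  8.23804143e-05,
        1.78163754e-03,  8.93710322e-05]), 'joint_efforts': array([-5.25203777e-04, -3.98079157e+01, -3.04971850e+01, -1.33328876e-04,
        4.21982681e-03,  4.59721136e-06]), 'ee_pos': array([ 142.96187898, -608.05294244,  403.46845909]), 'ee_rot': array([-3.13939017e+00, -2.87950485e-04,  2.30802583e-01]), 'wrist_force': array([-0.72485265,  0.35277433,  0.42131159]), 'moment': array([0.0045177 , 0.02917043, 0.00952631]), 'gripper_force': 0.0, 'gripper_width': 85.60629200772142}
```

View pics/side1.png

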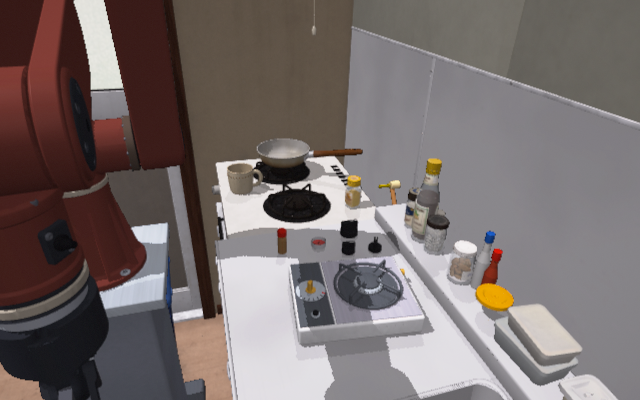

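View pics/top1.png

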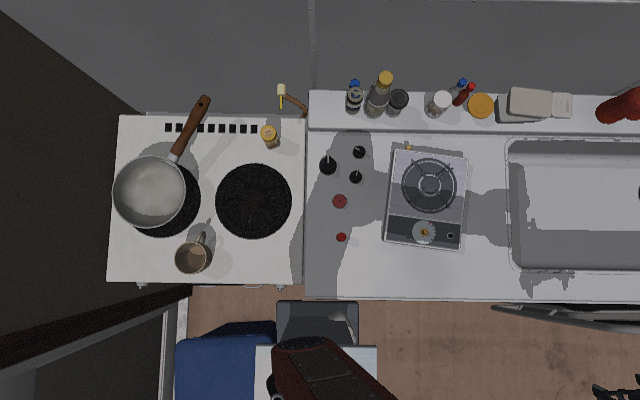

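The side view shows the gas ring (~355,300) with its brass spindle at (310,287), and black knob-like things at (348,240) and (375,245). The top view shows three black knob-like things at (327,165), (358,152) and (355,177), and the spindle at (424,232). I'll enlarge both.

Run:
```python
from h import *
t=load('top')['pixels'];s=load('side')['pixels']
g=lambda a,k:cv2.resize(a,None,fx=k,fy=k,interpolation=cv2.INTER_CUBIC)
a=g(t[140:190,305:380],8);b=g(t[205:255,385:460],8)   
c=g(s[210:260,325:395],8);
cv2.imwrite('pics/topc.png',g(t[140:190,305:380],8))
o=np.vstack([a[:, :600],b]);cv2.imwrite('pics/topc.png',cv2.resize(o,(450,600)))
cv2.imwrite('pics/topc.png',np.hstack([cv2.resize(o,(450,600))]))
d2=g(s[265:315,285:355],8)
cv2.imwrite('pics/sidec.png',cv2.resize(np.vstack([c,d2]),(420,600)))
for n,P in(('top',[(327,165),(358,152),(355,177),(424,232),(340,201),(341,238)]),('side',[(348,226),(348,240),(375,245),(310,282)])):
    d=load(n)
    for u,v in P: print(n,u,v,pt(d,u,v).round())
```

```text
top 327 165 [621. -19.  44.]
top 358 152 [ 663. -104.   21.]
top 355 177 [592. -95.  32.]
top 424 232 [ 447. -267.   75.]
top 340 201 [530. -57.   4.]
top 341 238 [429. -57.  70.]
side 348 226 [623. -28.  27.]
side 348 240 [615. -54.  -0.]
side 375 245 [ 662. -123.   23.]
side 310 282 [ 449. -273.   73.]
```

View pics/topc.png

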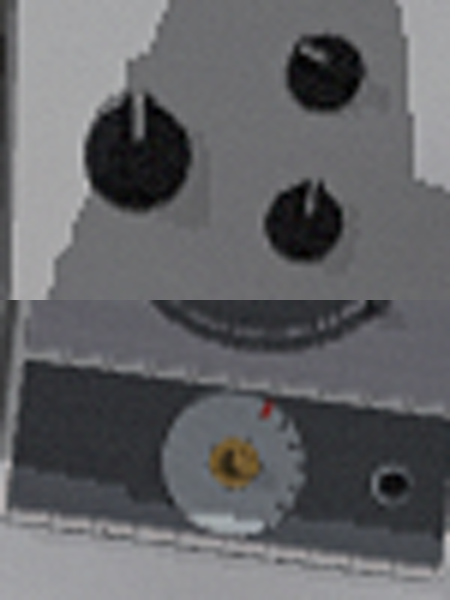

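View pics/sidec.png

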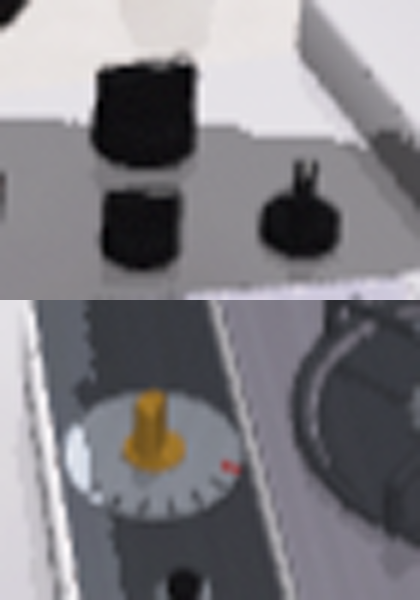

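Largest knob is at top (328,165), its white line from (328,156) to (328,163), i.e. towards about +x; the two others are smaller. The spindle is at top (424,232) with the red mark at (429.5,223), and in the side view its end is at (310,281) and the mark at (323.5,293).

Run:
```python
from h import *
def cloud(d):
    f=200/np.tan(np.radians(d['vfov'])/2)
    R=cv2.Rodrigues(np.array(d['rvec'],float))[0];t=np.array(d['tvec'],float).ravel()
    v,u=np.mgrid[:400,:640];z=d['z_map'].astype(float)
    P=np.stack([(u-d['cx'])/f*z,(v-d['cy'])/f*z,z],-1)
    return (P-t)@R
T,S=load('top'),load('side')
for n,d in(('top',T),('side',S)):
    P=cloud(d);c=d['pixels'].astype(int);b,g,rr=c[...,0],c[...,1],c[...,2]
    near=lambda x,y,R:np.hypot(P[...,0]-x,P[...,1]-y)<R
    k=near(622,-20,35)&(P[...,2]>3); dark=c.max(-1)<60
    Q=P[k];print(n,'knob n',len(Q),'zpct',np.percentile(Q[:,2],[5,50,90,99]).round(1))
    q=Q[(Q[:,2]>34)][:,:2]; print(' bar',cv2.minAreaRect(q.astype(np.float32)),q.mean(0))
    w=k&(g>90)&(P[...,2]>30);print(' white',w.sum(),P[w].mean(0))
    q=Q[:,:2];print(' skirt',cv2.minEnclosingCircle(q.astype(np.float32)))
    pl=near(447,-268,50)
    br=pl&(rr>b+50)&(rr>g*1.15)&(rr<g*2)
    print(' brass',br.sum(),np.percentile(P[br][:,2],[5,50,95]).round(1))
    q=P[br];q=q[q[:,2]>66];print('  top',len(q),q.mean(0) if len(q) else '',(q.min(0),q.max(0)) if len(q) else'')
    v,u=np.nonzero(br);print('  uv',u.min(),u.max(),v.min(),v.max(),u.mean(),v.mean())
    re=pl&(rr>b+50)&(rr>g*2);v,u=np.nonzero(re);print(' red',len(u),P[re].mean(0),u.mean(),v.mean())
print('plane pts z=52 / 42 / 74')
print('plateT',pt(T,423.9,232.3,51),'plateS',pt(S,310.3,290.8,51))
print('markT',pt(T,429.5,223.2,51),'markS',pt(S,323.5,292.8,51))
print('endT',pt(T,424.5,232,74),'endS',pt(S,310.3,280.6,74))
print('lineT',pt(T,328,155.8,42),pt(T,328,163.3,42))
```

```text
top knob n 284 zpct [ 4.  19.7 43.7 46. ]
 bar ((624.630859375, -20.848548889160156), (43.50423049926758, 13.361684799194336), 1.0374484062194824) [625.16423685 -21.18199883]
 white 9 [639.04905429 -21.25781911  43.67936992]
 skirt ((623.4736328125, -18.925973892211914), 34.55778884887695)
 brass 31 [53.3 57.5 76.4]
  top 11 [ 447.79884977 -270.06766263   74.78596248] (array([ 444.75557741, -274.62890285,   72.42428748]), array([ 452.34227016, -266.63582604,   78.14481173]))
  uv 420 427 228 235 424.16129032258067 231.19354838709677
 red 2 [ 472.66265182 -284.84870413   55.52920041] 429.0 222.5
side knob n 273 zpct [ 6.6 20.7 39.7 41.8]
 bar ((625.4966430664062, -26.05011749267578), (43.21829605102539, 16.521705627441406), 3.2832367420196533) [625.20409661 -28.25335956]
 white 7 [642.26574451 -26.06503008  38.49886677]
 skirt ((625.3828735351562, -27.692874908447266), 23.859363555908203)
 brass 85 [51.  57.2 74.1]
  top 25 [ 447.38013372 -276.00684997   71.76829602] (array([ 443.49012018, -280.1853239 ,   66.23510866]), array([ 451.52722451, -269.01860774,   74.75466855]))
  uv 306 324 280 293 310.2823529411765 287.50588235294117
 red 1 [ 471.84896319 -284.85404736   51.47355267] 322.0 292.0
plane pts z=52 / 42 / 74
plateT [ 447.38930057 -272.46487525   51.        ] plateS [ 449.64619937 -274.77036834   51.        ]
markT [ 471.14866148 -287.34155206   51.        ] markS [ 474.31085338 -287.42794431   51.        ]
endT [ 447.33143708 -268.0796911    74.        ] endS [ 450.64881977 -269.92068961   74.        ]
lineT [646.60608582 -21.77555856  42.        ] [626.27192928 -22.07386785  42.        ]
```

```bash
cat >> h.py <<'E'
def delta(x,y,z,yawdeg):
    """units still to go: turn first, then shift in the target tool axes"""
    s=r.get_state();p=np.array(s['ee_pos']);e=s['ee_rot'];a=np.radians(yawdeg)
    d=np.array([x,y,z])-p;c,n=np.cos(a),np.sin(a)
    print('t',round(s['time_s'],2),'pos',p.round(1),'rot',np.round(e,3),'F',np.round(s['wrist_force'],1),'w',round(s['gripper_width'],1),'gf',round(s['gripper_force'],1))
    print('shift units',np.round(np.array([c*d[0]+n*d[1],n*d[0]-c*d[1],-d[2]])/50,3),'turn z',round((np.degrees(e[2])-yawdeg)/8,3))
E
python3 -m pendant '{"plan":[[[0,0,0,0,0,0.75],[0,0,0,0,0,0.72],[0.71,-0.82,0,0,0,0],[0.71,-0.82,0,0,0,0],[0.71,-0.82,0,0,0,0],[0.71,-0.82,0,0,0,0],[0.71,-0.82,0,0,0,0],[0.71,-0.82,0,0,0,0]]]}' 0.5 60
python3 -m pendant '{"plan":[[[0.71,-0.82,0,0,0,0],[0.71,-0.82,0,0,0,0],[0.71,-0.82,0,0,0,0],[0.71,-0.82,0,0,0,0],[0.71,-0.82,0,0,0,0],[0.71,-0.82,0,0,0,0],[0.71,-0.82,0,0,0,0],[0.71,-0.82,0,0,0,0]]]}'
python3 -c "
from h import *
delta(625,-22,260,1.5)"
```

```text
time_s: 1.1
ee_pos: [350.3, -355.4, 404.3]
ee_rot: [-3.141, 0.0, 0.025]
wrist_force: [0.5, -0.2, -0.3]
gripper_width: 43.1
gripper_force: 0.0
time_s: 2.1
ee_pos: [625.9, -20.4, 404.1]
ee_rot: [3.141, 0.001, 0.026]
wrist_force: [0.8, -0.5, -0.7]
gripper_width: 42.5
gripper_force: 0.0
t 2.1 pos [625.9 -20.4 404.1] rot [3.141e+00 1.000e-03 2.600e-02] F [ 0.8 -0.5 -0.7] w 42.5 gf 0.0
shift units [-0.019  0.032  2.882] turn z -0.003
```

```bash
python3 -m pendant '{"plan":[[[0,0,0.7,0,0,0],[0,0,0.7,0,0,0],[0,0,0.7,0,0,0],[0,0,0.6,0,0,0],[0,0,0.4,0,0,0],[0,0,0,0,0,0],[0,0,0,0,0,0],[0,0,0,0,0,0]]]}'
python3 - <<'E'
from h import *
delta(625,-22,194,1.5)
g=lambda a,k:cv2.resize(a,None,fx=k,fy=k,interpolation=cv2.INTER_CUBIC)
s=grab('side')['pixels'];t=grab('top')['pixels']
cv2.imwrite('pics/c2.png',np.hstack([g(s[190:260,315:380],6),g(t[135:205,295:358],6)]))
E
```

```text
time_s: 3.1
ee_pos: [626.1, -22.1, 251.7]
ee_rot: [3.141, -0.003, 0.026]
wrist_force: [-0.1, 0.0, 1.0]
gripper_width: 42.8
gripper_force: 0.0
t 3.1 pos [626.1 -22.1 251.7] rot [ 3.141e+00 -3.000e-03  2.600e-02] F [-0.1  0.   1. ] w 42.8 gf 0.0
shift units [-0.022 -0.002  1.153] turn z -0.005
```

View pics/c2.png

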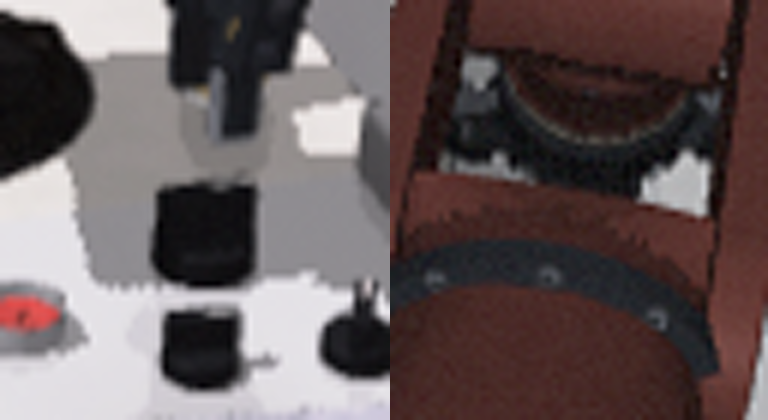

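The side crop shows the fingers at (235,110) above the knob at (205,230), about lined up; the arm hides the knob from above. I'll go down, close and check the grip width.

```bash
python3 -m pendant '{"plan":[[[-0.02,0,0.4,0,0,0],[0,0,0.3,0,0,0],[0,0,0.2,0,0,0],[0,0,0.15,0,0,0],[0,0,0.1,0,0,0],[0,0,0,0,0,0],[0,0,0,0,0,0],[0,0,0,0,0,0]]]}'
python3 -m pendant '{"plan":[[[0,0,0,0,0,0],[0,0,0,0,0,0],[0,0,0,0,0,0],[0,0,0,0,0,0],[0,0,0,0,0,0],[0,0,0,0,0,0],[0,0,0,0,0,0],[0,0,0,0,0,0]]]}' 0 70
```

```text
time_s: 4.2
ee_pos: [624.5, -22.0, 192.8]
ee_rot: [3.141, -0.001, 0.026]
wrist_force: [0.7, 0.5, 0.5]
gripper_width: 42.7
gripper_force: 0.0
time_s: 5.2
ee_pos: [624.5, -22.0, 192.6]
ee_rot: [3.141, -0.001, 0.025]
wrist_force: [-0.2, 0.4, 4.6]
gripper_width: 12.8
gripper_force: 70.1
```

```bash
python3 -m pendant '{"plan":[[[0,0,-0.2,0,0,0],[0,0,-0.5,0,0,0],[0,0,-0.6,0,0,0],[0,0,-0.6,0,0,0],[0,0,-0.5,0,0,0.9],[0,0,0,0,0,1],[0,0,0,0,0,1],[0,0,0,0,0,1]]]}'
python3 -c "
from h import *
delta(449,-271,313,-30)"
```

```text
time_s: 6.2
ee_pos: [623.5, -21.8, 311.7]
ee_rot: [3.141, 0.002, -0.524]
wrist_force: [0.8, 0.7, -0.5]
gripper_width: 12.5
gripper_force: 69.6
t 6.2 pos [623.5 -21.8 311.7] rot [ 3.141e+00  2.000e-03 -5.240e-01] F [ 0.8  0.7 -0.5] w 12.5 gf 69.6
shift units [-0.531  6.06  -0.026] turn z 0.0
```

```bash
python3 -m pendant '{"plan":[[[-0.08,0.86,0,0,0,0],[-0.08,0.87,0,0,0,0],[-0.08,0.87,0,0,0,0],[-0.08,0.87,0,0,0,0],[-0.07,0.87,0,0,0,0],[-0.07,0.86,0,0,0,0],[-0.07,0.86,0,0,0,0],[0,0,0,0,0,0]]]}'
python3 - <<'E'
from h import *
delta(449,-271,287,-30)
g=lambda a,k:cv2.resize(a,None,fx=k,fy=k,interpolation=cv2.INTER_CUBIC)
s=grab('side')['pixels'];t=grab('top')['pixels']
cv2.imwrite('pics/c3.png',np.hstack([g(s[230:320,270:350],5),g(t[190:280,385:463],5)]))
E
```

```text
time_s: 7.2
ee_pos: [449.1, -273.5, 311.8]
ee_rot: [3.141, 0.001, -0.523]
wrist_force: [0.1, 0.4, 0.1]
gripper_width: 12.5
gripper_force: 69.6
t 7.2 pos [ 449.1 -273.5  311.8] rot [ 3.141e+00  1.000e-03 -5.230e-01] F [0.1 0.4 0.1] w 12.5 gf 69.6
shift units [-0.027 -0.043  0.497] turn z 0.004
```

View pics/c3.png

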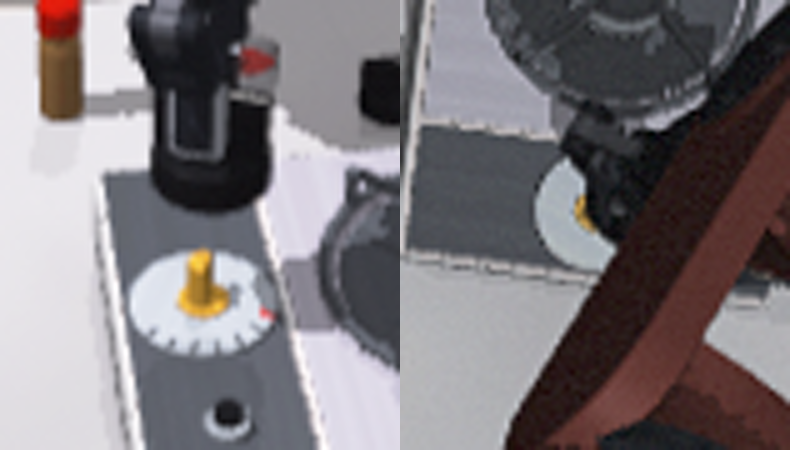

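The knob's skirt spans x 152–271 in the side crop (full-image u 312.3, bottom v 272.4); the spindle end is at u 310.4, v 280.6. I'll compare these with projections.

Run:
```python
from h import *
d=load('side');f=200/np.tan(np.radians(d['vfov'])/2)
K=np.array([[f,0,d['cx']],[0,f,d['cy']],[0,0,1]])
pr=lambda P:cv2.projectPoints(np.array(P,float).reshape(-1,3),np.array(d['rvec'],float),np.array(d['tvec'],float),K,None)[0].reshape(-1,2)
a=np.linspace(0,2*np.pi,60)
def circ(x,y,z,R):
    p=pr(np.c_[x+R*np.cos(a),y+R*np.sin(a),0*a+z]);return p.min(0).round(2),p.max(0).round(2)
kb=circ(449.1,-273.5,119.2,24);kt=circ(449.1,-273.5,137.2,24)
print('knob bottom',kb,'skirt top',kt)
for y in(-270,-272,-274):
  print(y,'plate',circ(449.5,y,52,31),'end',circ(449.5,y,74,7))
# segment dark knob rows / brass columns at subpixel-ish
p=d['pixels'].astype(int)
for v in range(262,276):
    row=p[v,290:335].max(-1);k=np.nonzero(row<50)[0];print(v,(k.min()+290,k.max()+290) if len(k) else None,end=' ')
br=(p[...,2]>p[...,0]+50)&(p[...,2]>p[...,1]*1.15)&(p[...,2]<p[...,1]*2)
print()
for v in range(278,296):
    k=np.nonzero(br[v,295:330])[0];print(v,(k.min()+295,k.max()+295) if len(k) else None,end=' ')
```

```text
knob bottom (array([298.22, 256.87]), array([322.41, 272.09])) skirt top (array([298.21, 249.71]), array([322.66, 264.71]))
-270 plate (array([294.67, 279.05]), array([324.57, 299.45])) end (array([306.35, 278.47]), array([313.18, 283.01]))
-272 plate (array([294.9 , 279.65]), array([324.86, 300.13])) end (array([306.6 , 279.09]), array([313.45, 283.64]))
-274 plate (array([295.12, 280.25]), array([325.14, 300.81])) end (array([306.85, 279.71]), array([313.71, 284.29]))
262 (np.int64(301), np.int64(323)) 263 (np.int64(301), np.int64(323)) 264 (np.int64(300), np.int64(323)) 265 (np.int64(301), np.int64(322)) 266 (np.int64(301), np.int64(322)) 267 (np.int64(301), np.int64(322)) 268 (np.int64(302), np.int64(321)) 269 (np.int64(303), np.int64(320)) 270 (np.int64(304), np.int64(319)) 271 (np.int64(307), np.int64(317)) 272 (np.int64(311), np.int64(313)) 273 None 274 None 275 None 
278 None 279 None 280 (np.int64(309), np.int64(311)) 281 (np.int64(308), np.int64(311)) 282 (np.int64(308), np.int64(311)) 283 (np.int64(308), np.int64(311)) 284 (np.int64(308), np.int64(311)) 285 (np.int64(308), np.int64(311)) 286 (np.int64(307), np.int64(312)) 287 (np.int64(307), np.int64(313)) 288 (np.int64(306), np.int64(315)) 289 (np.int64(306), np.int64(315)) 290 (np.int64(306), np.int64(315)) 291 (np.int64(306), np.int64(314)) 292 (np.int64(307), np.int64(323)) 293 (np.int64(310), np.int64(324)) 294 None 295 None
```

```bash
python3 -m pendant '{"plan":[[[-0.035,-0.01,0.3,0,0,0.12],[0,0,0.2,0,0,0],[0,0,0.1,0,0,0],[0,0,0.1,0,0,0],[0,0,0.06,0,0,0],[0,0,0,0,0,0],[0,0,0,0,0,0],[0,0,0,0,0,0]]]}'
python3 - <<'E'
from h import *
delta(449,-272,259,-31)
s=grab('side')['pixels']
p=s.astype(int)
for v in range(268,296):
    row=p[v,290:335];k=np.nonzero(row.max(-1)<50)[0];b=np.nonzero((row[:,2]>row[:,0]+50)&(row[:,2]>row[:,1]*1.15)&(row[:,2]<row[:,1]*2))[0]
    print(v,(k.min()+290,k.max()+290) if len(k) else None,(b.min()+290,b.max()+290) if len(b) else None)
cv2.imwrite('pics/c4.png',cv2.resize(s[250:310,280:345],None,fx=8,fy=8,interpolation=cv2.INTER_CUBIC))
E
```

```text
time_s: 8.3
ee_pos: [449.7, -270.8, 274.6]
ee_rot: [3.141, -0.001, -0.536]
wrist_force: [0.4, 0.7, 0.1]
gripper_width: 12.6
gripper_force: 69.6
t 8.3 pos [ 449.7 -270.8  274.6] rot [ 3.141e+00 -1.000e-03 -5.360e-01] F [0.4 0.7 0.1] w 12.6 gf 69.6
shift units [0.001 0.029 0.311] turn z 0.037
268 (np.int64(301), np.int64(322)) None
269 (np.int64(301), np.int64(322)) None
270 (np.int64(301), np.int64(322)) None
271 (np.int64(301), np.int64(322)) None
272 (np.int64(301), np.int64(322)) None
273 (np.int64(301), np.int64(322)) None
274 (np.int64(301), np.int64(322)) None
275 (np.int64(301), np.int64(322)) None
276 (np.int64(301), np.int64(322)) None
277 (np.int64(301), np.int64(322)) None
278 (np.int64(301), np.int64(322)) None
279 (np.int64(301), np.int64(322)) None
280 (np.int64(301), np.int64(322)) None
281 (np.int64(301), np.int64(322)) None
282 (np.int64(303), np.int64(322)) None
283 (np.int64(304), np.int64(320)) None
284 (np.int64(306), np.int64(318)) None
285 (np.int64(308), np.int64(316)) None
286 None (np.int64(308), np.int64(313))
287 None (np.int64(307), np.int64(314))
288 None (np.int64(306), np.int64(314))
289 None (np.int64(306), np.int64(315))
290 None (np.int64(306), np.int64(315))
291 None (np.int64(306), np.int64(314))
292 None (np.int64(307), np.int64(323))
293 None (np.int64(310), np.int64(324))
294 None None
295 None None
```

View pics/c4.png

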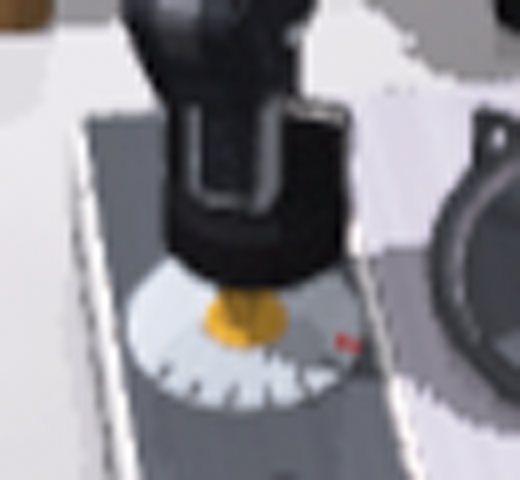

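```bash
python3 -m pendant '{"plan":[[[-0.027,0.05,0,0,0,0.03],[0,0,0,0,0,0],[0,0,0,0,0,0],[0,0,0.05,0,0,0],[0,0,0.05,0,0,0],[0,0,0.05,0,0,0],[0,0,0,0,0,0],[0,0,0,0,0,0]]]}'
python3 - <<'E'
from h import *
delta(447,-272.3,253,-31)
d=grab('side');p=d['pixels'].astype(int);f=200/np.tan(np.radians(d['vfov'])/2)
for v in range(276,294):
    row=p[v,290:335];k=np.nonzero(row.max(-1)<50)[0]
    if len(k):print(v,k.min()+290,k.max()+290,end='; ')
K=np.array([[f,0,d['cx']],[0,f,d['cy']],[0,0,1]]);a=np.linspace(0,6.28,90)
for x,y in((447,-272),(449.5,-272),(449.5,-274)):
    q=cv2.projectPoints(np.c_[x+24*np.cos(a),y+24*np.sin(a),0*a+r.get_state()['ee_pos'][2]-192.6],np.array(d['rvec'],float),np.array(d['tvec'],float),K,None)[0][:,0]
    print(x,y,q.min(0),q.max(0))
E
```

```text
time_s: 9.35
ee_pos: [447.2, -272.1, 266.7]
ee_rot: [-3.142, 0.0, -0.54]
wrist_force: [0.3, 0.0, -0.6]
gripper_width: 12.8
gripper_force: 69.6
t 9.35 pos [ 447.2 -272.1  266.7] rot [-3.142  0.    -0.54 ] F [ 0.3  0.  -0.6] w 12.8 gf 69.6
shift units [-0.001  0.006  0.273] turn z 0.008
276 300 321; 277 300 321; 278 299 321; 279 299 321; 280 299 321; 281 299 321; 282 300 322; 283 300 322; 284 300 321; 285 301 320; 286 302 319; 287 303 318; 288 305 316; 289 307 313; 447 -272 [297.07254564 273.85976807] [320.5964923  289.52393237]
449.5 -272 [298.26491057 273.66479476] [321.76941821 289.30663119]
449.5 -274 [298.49812708 274.26579499] [322.04985225 289.97130548]
```

```bash
python3 -m pendant '{"plan":[[[0,0,0.03,0,0,0],[0,0,0.03,0,0,0],[0,0,0.03,0,0,0],[0,0,0.03,0,0,0],[0,0,0,0,0,0],[0,0,0,0,0,0],[0,0,0,0,0,0],[0,0,0,0,0,0]]]}'
```

```text
time_s: 10.4
ee_pos: [447.4, -272.1, 261.6]
ee_rot: [-3.141, -0.0, -0.54]
wrist_force: [-0.8, 2.6, 7.0]
gripper_width: 12.9
gripper_force: 70.6
```

```bash
python3 -m pendant '{"plan":[[[-0.016,-0.02,0,0,0,0],[0,0,0,0,0,0],[0,0,0,0,0,0],[0,0,0,0,0,0],[0,0,0,0,0,0],[0,0,0,0,0,0],[0,0,0,0,0,0],[0,0,0,0,0,0]]]}'
python3 -m pendant '{"plan":[[[0,0,0.03,0,0,0],[0,0,0.03,0,0,0],[0,0,0,0,0,0],[0,0,0,0,0,0],[0,0,0,0,0,0],[0,0,0,0,0,0],[0,0,0,0,0,0],[0,0,0,0,0,0]]]}'
```

```text
time_s: 11.4
ee_pos: [447.0, -270.8, 260.7]
ee_rot: [3.142, -0.0, -0.54]
wrist_force: [-0.0, 0.3, -0.8]
gripper_width: 12.4
gripper_force: 69.6
time_s: 12.4
ee_pos: [447.0, -270.8, 257.7]
ee_rot: [3.142, -0.0, -0.54]
wrist_force: [-0.8, -0.2, -0.7]
gripper_width: 12.9
gripper_force: 69.6
```

```bash
python3 -m pendant '{"plan":[[[0,0,0.03,0,0,0],[0,0,0.03,0,0,0],[0,0,0.03,0,0,0],[0,0,0.02,0,0,0],[0,0,0,0,0,0],[0,0,0,0,0,0],[0,0,0,0,0,0],[0,0,0,0,0,0]]]}'
```

```text
time_s: 13.4
ee_pos: [447.0, -270.8, 252.3]
ee_rot: [-3.142, 0.0, -0.54]
wrist_force: [-1.6, 2.1, 3.5]
gripper_width: 12.9
gripper_force: 70.1
```

```bash
python3 -m pendant '{"plan":[[[0,0,0.02,0,0,0],[0,0,0.02,0,0,0],[0,0,0.02,0,0,0],[0,0,0,0,0,0],[0,0,0,0,0,0],[0,0,0,0,0,0],[0,0,0,0,0,0],[0,0,0,0,0,0]]]}'
python3 -m pendant '{"plan":[[[0,0,0.02,0,0,0],[0,0,0.02,0,0,0],[0,0,0,0,0,0],[0,0,0,0,0,0],[0,0,0,0,0,0],[0,0,0,0,0,0],[0,0,0,0,0,0],[0,0,0,0,0,0]]]}'
```

```text
time_s: 14.4
ee_pos: [447.1, -270.8, 249.6]
ee_rot: [3.142, 0.0, -0.54]
wrist_force: [-2.1, 1.8, 6.9]
gripper_width: 12.2
gripper_force: 70.5
time_s: 15.4
ee_pos: [447.2, -270.9, 248.4]
ee_rot: [3.142, 0.0, -0.54]
wrist_force: [-4.1, 2.7, 11.4]
gripper_width: 12.6
gripper_force: 71.3
```

```bash
python3 -m pendant '{"plan":[[[0,0,0.02,0,0,0],[0,0,0.02,0,0,0],[0,0,0,0,0,0],[0,0,0,0,0,0],[0,0,0,0,0,0],[0,0,0,0,0,0],[0,0,0,0,0,0],[0,0,0,0,0,0]]]}'
python3 - <<'E'
from h import *
delta(447,-270.8,248,-31)
s=grab('side')['pixels']
cv2.imwrite('pics/c5.png',cv2.resize(s[250:310,280:345],None,fx=8,fy=8,interpolation=cv2.INTER_CUBIC))
E
```

```text
time_s: 16.4
ee_pos: [447.4, -271.1, 248.3]
ee_rot: [3.142, 0.001, -0.54]
wrist_force: [-7.5, 5.4, 21.7]
gripper_width: 12.6
gripper_force: 72.8
t 16.4 pos [ 447.4 -271.1  248.3] rot [ 3.142e+00  1.000e-03 -5.400e-01] F [-7.5  5.4 21.7] w 12.6 gf 72.8
shift units [-0.01  -0.     0.005] turn z 0.01
```

View pics/c5.png

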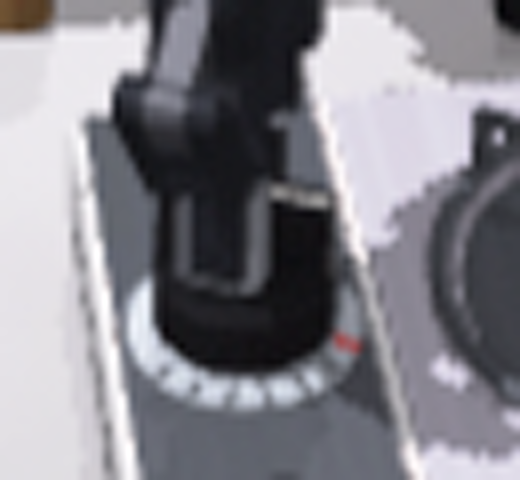

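The knob now sits low on the dial plate: its skirt bottom is at crop y 375, so its underside is at about z 56 mm. Its bar points at the red mark at (347,343), and the push has reached a hard stop at 22 N.

```bash
python3 -c "
from rig import r
print(r.hand_in())"
```

```text
the job is handed in; nothing more can be done
None
```

I handed the job in after about 16.5 s of robot time, with the gripper (70 N grip) still holding the knob flat to flat on the spindle, pressed to a hard stop at about 22 N; no verdict was returned. I made no separate check of the bystanders at the end.

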